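# Index a sample changer with a flat driver on its slotted drive screw

## Task

Bring the vial on the sample changer round to the reader: take the flat-bladed driver out of the tool rack, seat its blade in the slotted drive screw and, keeping it seated while you turn, turn the screw (in several bites if you like) until the vial stands squarely in front of the reader's window. Then put the driver back, upright and all the way down, in the rack hole it came from. Turn the carousel only by the screw, leave the vial standing in its pocket and do not disturb the nut driver or the other things on the bench.

Things in the scene. Friction and masses are not known exactly. Their poses are not given: they have to be found in the camera images.
- flat_driver: flat-bladed driver, 140 mm long, 0.11 kg, upright in one of the two rack holes (which one varies). Origin at the blade's tip, z up the driver. Blade 14 mm wide (x), 2.5 mm thick (y), rounded nose, to z = 16 mm; 10 mm round shaft; 32 mm flange whose underside (z = 65 mm) rests on the rack; flat-sided black handle, z = 70 to 138 mm, 30 mm wide along x, 22 mm thick along y.
- blade_tip (a point): middle of the driver's blade edge (same point and axes as the driver's origin).
- nut_driver: nut driver of the same length and flange in the other rack hole; round, waisted handle 28 mm across and round 13 mm shaft without a blade; not needed, leave it.
- tool_rack: fixed grey rack, 175 mm long (x), 56 mm wide (y), top at 80 mm; a 12 mm thick top plate on end legs with two square 20 mm through holes centred at x = -50 and +50 mm, y = 0; open along its long sides. Origin at the centre of its underside. A driver in a hole has its tip 15 mm above the bench.
- sample_changer: fixed changer: round aluminium base 216 mm across and 14 mm high with a grey gear housing (56 x 50 mm, 29 mm high) on an extension; origin on the carousel's axis, on the bench, z up. The drive screw's axis is at x = 0, y = -115 mm.
- carousel (a joint): angle (rad) of the white three-pocket carousel (140 mm across, upper face 31 mm above the bench) in the changer's frame; 0 at the start, positive anticlockwise from above. Geared to the drive screw and held by it: carousel = -0.25 x drive_screw, so it turns the opposite way at a quarter of the rate.
- drive_screw (a joint): angle (rad) of the drive screw, 0 at the start, positive anticlockwise from above; several turns of travel each way, stiff turning (about 0.05 N m), stays where it is left.
- screw_slot (a point): centre of the floor of the drive screw's slot, 35 mm above the bench; x along the slot, z up. Steel head 20 mm across; slot 5 mm wide, 7 mm deep, right across the head; round it a fixed collar, 22 mm bore, 33 mm outside, rim 10 mm above the slot's floor.
- vial_pocket (a point): floor of the carousel pocket that holds the vial, 41 mm from the carousel's axis; its x axis points from the pocket towards the carousel's axis and it turns with the carousel. Each pocket is four 16 mm high steel pins.
- vial: glass vial with ribbed cap, 45 mm across, 79 mm tall, loose in its pocket; origin at the centre of its underside.
- reader: fixed black reader head, 18 x 28 mm, top 84 mm above the bench. Its origin is on the carousel's axis; the head stands 89 mm from it in direction -x, so its x points from the window to the axis. The vial is squarely in front when this x and the vial pocket's x are parallel; at the start the carousel must still turn clockwise from above by 0.4 to 0.75 rad.
- reader_window (a point): the narrow window of the reader head, 80 mm from the carousel's axis, 64 mm above the bench.
- check_weight: plain grey steel check weight with a knob, 31 mm across, 44 mm tall, beside the drive screw; a bystander; origin at the centre of its underside.
- dish: clear round dish, 62 mm across, 12 mm tall; a bystander; origin at the centre of its underside.
- sample_pot: white sample pot with screw lid, 49 mm across, 59 mm tall; a bystander; origin at the centre of its underside.
- jar: reagent jar, 67 mm across, 128 mm tall; a bystander; origin at the centre of its underside.
- timer: small square timer, 63 x 63 x 20 mm; a bystander; origin at the centre of its underside.
- rack_pot: white sample pot with screw lid, 49 mm across, 59 mm tall, beside the tool rack; a bystander; origin at the centre of its underside.

How it is judged (in metres and radians):
On the way, in this order (a step that is already met when the one before it is completed fails the run):
1. the blade is seated in the screw's slot, the carousel not yet turned (horizontal distance between blade_tip and screw_slot below 0.007 m and z of blade_tip in the frame of screw_slot below 0.0035 m and angle between the x axis of flat_driver and the x axis of screw_slot, either way round below 0.4 rad and value of joint carousel above -0.1 rad), for 0.1 s.
2. with the blade seated in the slot, the vial has been brought in front of the reader (horizontal distance between blade_tip and screw_slot below 0.007 m and z of blade_tip in the frame of screw_slot below 0.0035 m and angle between the x axis of flat_driver and the x axis of screw_slot, either way round below 0.4 rad and angle between the x axis of vial_pocket and the x axis of reader, either way round below 0.06 rad and value of joint carousel below -0.2 rad), for 0.1 s.
At the end, for the whole second after the job is handed in: the vial's pocket points at the reader to within 0.06 rad (about 3.5 degrees), the vial stands upright in its pocket, and the flat driver is back in the rack hole it came from, within 8 mm, upright (0.1 rad), released and at rest (angle between the x axis of vial_pocket and the x axis of reader, either way round below 0.06 rad and value of joint carousel below -0.2 rad and distance of flat_driver from where it was at the start of the episode below 0.008 m and angle between each of flat_driver, vial's own z axis and vertical below 0.1 rad and linear speed of flat_driver below 0.02 m/s and horizontal distance between vial and vial_pocket below 0.008 m); the robot touches nothing.
It fails at once if the fingers push the carousel, the vial or the reader (contact force between the fingers and vial above 1 N or contact force between the fingers and reader above 1 N or contact force between the fingers and sample_changer above 1 N).
It fails at once if the nut driver is moved by more than 20 mm or tipped (distance of nut_driver from where it was at the start of the episode above 0.02 m or angle between nut_driver's own z axis and vertical above 0.25 rad).
It fails at once if another thing on the bench is moved by more than 25 mm or tipped (distance of any of check_weight, dish, sample_pot, jar, timer, rack_pot from where it was at the start of the episode above 0.025 m or angle between any of check_weight, dish, sample_pot, jar, timer, rack_pot's own z axis and vertical above 0.4 rad).
It also fails if it takes over 67 s, if anything falls off the work surface, if the arm or the gripper's body presses on something with over 40 N, if the wrist force passes 120 N, or if a joint passes its speed limit or range.

## Robot

A 6-joint arm with a two-finger parallel gripper is mounted at the origin on a cart in front of the work surface, level with it; the furniture and walls round the work are solid. World frame = base frame: x ahead of the robot, y to its left, z up, the work surface at z = 0. Lengths are in m, angles in degrees, forces in N, time in s.
With the tool pointing down it reaches from about 0.4 to 0.825 m from the base axis. Payload 7 kg.
Tool frame: the origin (TCP) lies between the finger pads; the fingertips stand 22 mm ahead of it and the grasp point (between the pads) lies 3 mm ahead of it; z points along the fingers, y is the line along which they close (so a half turn about z gives the same grasp; the last joint's range is limited). The gripper opens to 88 mm and grips with 3 to 60 N. Pads are 19 mm wide; open, the fingers measure 130 mm over their backs; the gripper's body (78 mm by 193 mm) begins 47 mm behind the grasp point.
Start: joints at [-55.628, 20.546, 0.682, 0, -70.136, -16.507], TCP at [0.207, -0.642, 0.249] pointing down, gripper open.
Joint ranges: [-176.03, 176.03], [-82.01, 121.73], [-58.28, 71.71], [-173.87, 95.51], [-174.79, -0.11], [-173.66, 173.66]. Speed limits (degrees/s): [136.94, 136.94, 172.46, 180, 180, 180].

## Interface

Orientations are given as [roll, pitch, yaw] about the fixed x, y, z axes, in that order (R = Rz(yaw) Ry(pitch) Rx(roll)).
In Python, from plant import ctrl gives the robot as it stands.
- The arm moves only by the tool apply_moves, never from a script. Its argument "targets" is a list of rows, each an object with "travel": the shift along the tool's x, y, z in mm, a list of three; "roll": the turn about the tool's z in degrees; "jaw": the finger opening in mm, from 0 to 87.6. In form: [{"travel": [tx, ty, tz], "roll": roll, "jaw": jaw}, ...]. A call has 1 to 10 rows; each row shifts and turns the commanded pose from where the row before left it, along the tool's axes as they then stand; what a row does not reach is not made up. A row lasts 1/10 s, in which the tool goes at most 50 mm and 8.59 degrees, less where a joint would pass 70% of its speed; a pose out of reach is approached as far as the arm can. A call with a gripper value outside its range is refused whole. The fingers move at their own pace and stop on an object; the grip force is fixed at half the most. Time passes only in rows, so rows that do not move let the fingers close. It gives the time, the measured TCP pose, the force, the opening and the grip force at its end, in the units of the state.
- ctrl.get_obs(): the state, without advancing time (a new reading comes with each control period).
- ctrl.snapshot(name): name is "scene" or "top"; returns the picture (384x512x3 uint8, red, green, blue); there is no depth.
- ctrl.calibration(name): a dict with "K" (3x3 intrinsics, pixels), "extrinsics" (4x4, takes a point from camera to world coordinates). Camera axes: x right, y down, z forward; pixel columns grow to the right and rows downward; lengths in m; the calibration is good to about 2 mm. A picture is of the moment at which its call begins. calibration takes no time and is no camera call.
- ctrl.close_job(): hands the job in; it is judged then, once.
The state is a dict: "clock": time; "joint_pos": joint angles; "qvel": joint speeds; "tau": joint torques, N m; "tool_pos": TCP position; "orientation": TCP orientation; "force": force on the tool from outside, world axes, zero at the start; "moment": the same for the moment, N m; "opening": finger opening in m; "gripper_force": force on a finger pad.
Only numpy, scipy, OpenCV 4.12 (cv2) and the standard library are available. Lean on these libraries where they do the work, as an engineer would, in place of code of your own. Each camera call takes 0.05 s, during which the arm holds its last target. There are 200 camera calls.

## Working session

There is one attempt and no reset: what is moved stays moved. The work goes in short steps, Python scripts to look and compute and a tool call to move; the robot and the scene stay as the last step left them, time stands still between calls to the robot, and variables do not carry over. Pictures are saved under pics/ and viewed, at most 11 in all, crops included, and the job is handed in when it is done.

Besides the shell and the picture viewer there is one more tool, called as name(argument=value, ...) on one line, values as JSON. apply_moves: Moves the arm, as the interface text tells. Its arguments: {"type":"object","properties":{"targets":{"type":"array","items":{"type":"object","properties":{"travel":{"type":"array","items":{"type":"number"}},"roll":{"type":"number"},"jaw":{"type":"number"}}}}},"required":["targets"]}

```bash
mkdir -p pics
python3 - <<'E'
from plant import ctrl
import cv2,numpy as np
np.set_printoptions(precision=4,suppress=True)
for n in("scene","top"):
    im=ctrl.snapshot(n); cv2.imwrite(f"pics/{n}0.png",cv2.resize(im[:,:,::-1],(800,600),interpolation=cv2.INTER_CUBIC)); np.save(f"pics/{n}0.npy",im)
    c=ctrl.calibration(n);print(c["K"],c["extrinsics"])
o=ctrl.get_obs();print(o)
E
```

```text
[[471.7926   0.     261.5777]
 [  0.     471.7926 191.6462]
 [  0.       0.       1.    ]] [[ 0.5662 -0.5488  0.615  -0.4543]
 [-0.824  -0.3575  0.4396 -0.654 ]
 [-0.0214 -0.7556 -0.6546  1.0838]
 [ 0.      0.      0.      1.    ]]
[[372.6843   0.     257.7536]
 [  0.     372.6843 195.8877]
 [  0.       0.       1.    ]] [[ 0.0028 -0.9808  0.1948  0.2531]
 [-1.     -0.003  -0.0008  0.0553]
 [ 0.0013 -0.1948 -0.9808  1.3291]
 [ 0.      0.      0.      1.    ]]
{'clock': 0.1, 'joint_pos': array([-55.6268,  20.5883,   0.6404,  -0.0172, -70.136 , -16.5063]), 'qvel': array([-0.0105, -0.0502,  0.2222,  0.1159,  0.0335, -0.014 ]), 'tau': array([ -0.0019, -58.4163,  29.3749,   7.0155,   0.0102,  -0.0001]), 'tool_pos': array([ 0.2069, -0.6421,  0.2477]), 'orientation': array([ 179.9149,   -0.0083, -162.139 ]), 'force': array([-0.0633,  0.1786,  0.8237]), 'moment': array([0.0267, 0.0008, 0.0435]), 'gripper_force': 0.0, 'opening': 0.08751172419238111}
```

View pics/scene0.png

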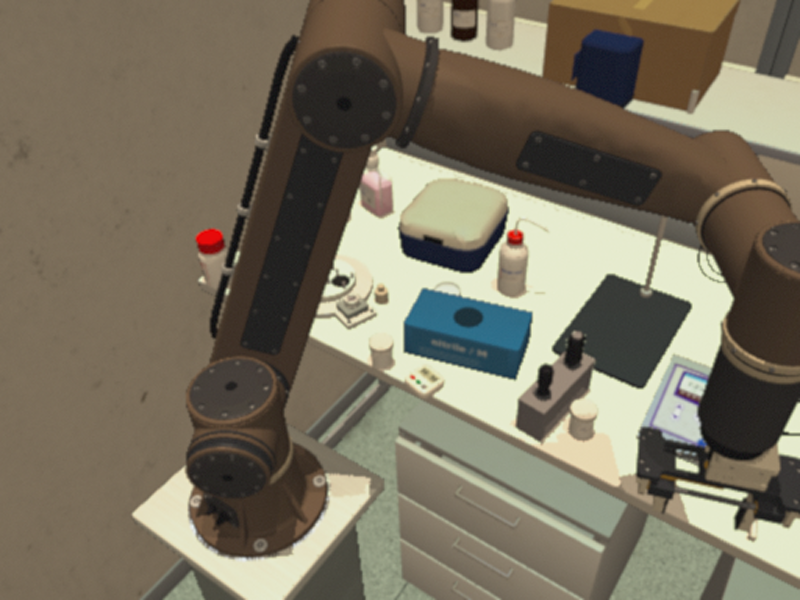

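View pics/top0.png

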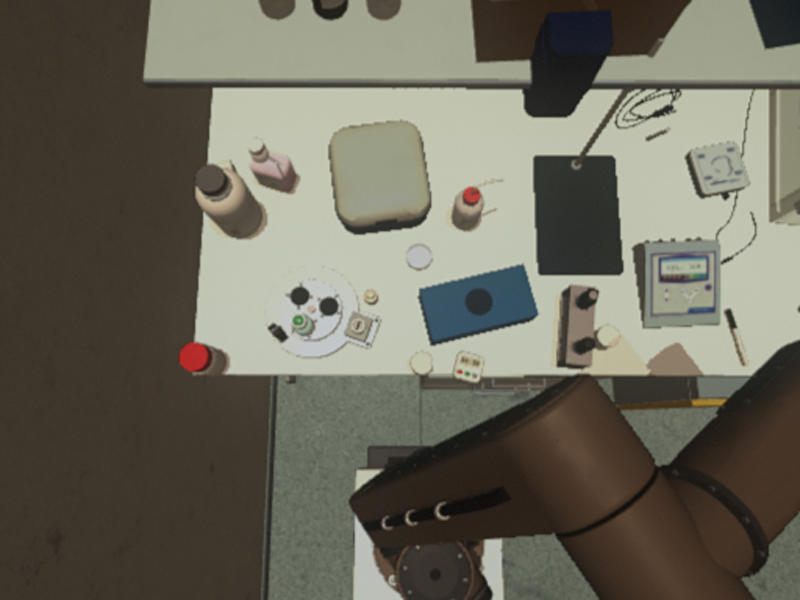

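The scene view shows the rack at about (555,390), with two black handles. In the top view the rack is at (578,325), the changer at (315,312) and its slotted screw at (360,325). I'll enlarge both.

Run:
```python
import cv2,numpy as np
t=np.load("pics/top0.npy")[:,:,::-1];s=np.load("pics/scene0.npy")[:,:,::-1]
r=lambda a,w,h:cv2.resize(a,(w,h),interpolation=cv2.INTER_CUBIC)
a=r(t[170:230,168:248],480,360)      # x6
b=r(t[175:240,350:400],320,416)[:360] # x6.4
c=r(s[205:285,325:392],201,240)
d=r(s[150:215,190:290],300,195)
o=np.zeros((600,800,3),np.uint8);o[:360,:480]=a;o[:360,480:800]=b;o[360:600,:201]=c;o[360:555,220:520]=d
cv2.imwrite("pics/crop0.png",o)
```

```text
(no output)
```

View pics/crop0.png

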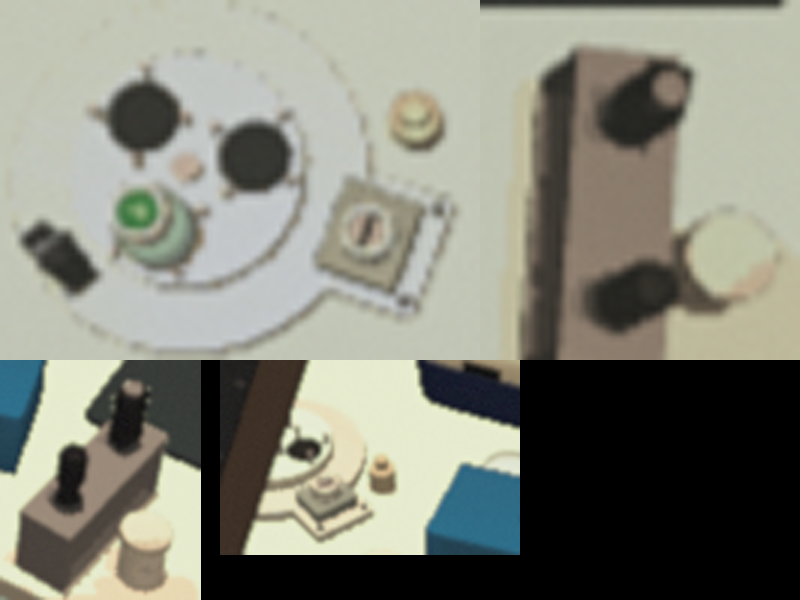

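The screw's slot shows at crop (366,230), nearly vertical. The vial cap is at (140,210) and the reader at (60,258). The far driver, at crop (650,105), has straight flat sides and is the flat driver. The waisted one at (640,290) is the nut driver.

```bash
cat > h.py <<'E'
import numpy as np
from plant import ctrl
np.set_printoptions(precision=4,suppress=True)
def ray(n,uv):
    c=ctrl.calibration(n);E=np.array(c["extrinsics"]);d=E[:3,:3]@np.linalg.solve(c["K"],[uv[0],uv[1],1]);return E[:3,3],d
def onz(n,uv,z):
    p,d=ray(n,uv);return (p+d*(z-p[2])/d[2])
def proj(n,P):
    c=ctrl.calibration(n);E=np.array(c["extrinsics"]);q=np.array(c["K"])@(E[:3,:3].T@(np.array(P)-E[:3,3]));return q[:2]/q[2]
E
python3 - <<'E'
from h import *
import cv2
t=np.load("pics/top0.npy")
a=lambda u,v:((u+.5)/6+168-.5,(v+.5)/6+170-.5)   # crop a ->px
b=lambda u,v:((u-480+.5)/6.4+350-.5,(v+.5)/6.4+175-.5)
print("screw",onz("top",a(366,230),.042),"knob",onz("top",a(187,167),.034))
for n,p in dict(p1=(144,117),p2=(254,156)).items(): print(n,onz("top",a(*p),.031))
print("cap",onz("top",a(138,210),.100),"reader top",onz("top",a(42,240),.084))
print("rack corners",[onz("top",b(*p),.08)[:2] for p in((574,50),(692,58))])
for z,p in((.153,(670,87)),(.085,(615,130))):print("fd",onz("top",b(*p),z))
print("nut top",onz("top",b(655,285),.153))
g=cv2.cvtColor(t,cv2.COLOR_RGB2GRAY)
print(g[203:214,223:236]);print(g[182:202,366:384])
s=np.load("pics/scene0.npy");
P=[.55,-.36,.12];print(proj("scene",P))
r=lambda a,k:cv2.resize(a[:,:,::-1],None,fx=k,fy=k,interpolation=cv2.INTER_CUBIC)
o=np.zeros((600,800,3),np.uint8)
x=r(t[180:204,362:386],16);o[:384,:384]=x
x=r(t[200:216,221:237],16);o[:256,400:656]=x
x=r(s[208:240,358:382],10);o[270:590,400:640]=x
cv2.imwrite("pics/crop1.png",o)
E
```

```text
screw [0.4655 0.1562 0.042 ] knob [0.5042 0.2631 0.034 ]
p1 [0.5349 0.2901 0.031 ]
p2 [0.5115 0.2242 0.031 ]
cap [0.4669 0.279  0.1   ] reader top [0.4523 0.3354 0.084 ]
rack corners [array([ 0.5497, -0.3123]), array([ 0.5455, -0.3755])]
fd [ 0.5133 -0.3383  0.153 ]
fd [ 0.5048 -0.3303  0.085 ]
nut top [ 0.4126 -0.3247  0.153 ]
[[178 150 142 145 141 152 157 152 144 142 145 140 151]
 [153 142 147 163 170 176 178 178 162 151 146 144 143]
 [154 145 163 176 167 164 146 143 169 173 156 147 145]
 [156 151 176 165 158 148  98 115 148 180 149 141 146]
 [150 156 167 152 166 130  82 139 161 185 149 140 145]
 [147 163 173 158 167 114  81 154 166 187 155 131 141]
 [150 160 183 164 153  97 110 161 161 182 147 125 138]
 [150 158 180 174 135  96 147 175 178 171 140 137 137]
 [152 152 143 163 164 160 182 189 172 141 143 150 124]
 [153 150 135 136 149 149 156 145 124 114 145 150 114]
 [151 154 151 140 131 118 117 100 117 134 149 140 117]]
[[149 153 157 163 164 164 170 179 182 183 190 190 193 193 191 191 192 192]
 [124 125 125 130 132 132 137 145 148 148 146 154 162 163 165 178 191 193]
 [123 124 124 
[... 656 characters left out ...]
193]
 [114 106  73  52  43  38  38  37  39  37  38  37  36  37  47 111 177 193]
 [113 105  72  45  39  38  37  39  39  38  38  38  37  54  81 157 190 194]
 [113 107  92  57  40  36  36  38  37  37  37  41  61  94 122 178 193 193]
 [121 111 106  82  57  42  39  39  37  39  50  88 103 119 140 182 192 193]
 [127 122 119 115 103  70  53  50  51  57  92 119 125 124 141 181 192 192]
 [127 128 126 126 127 111 104 103 102  86 113 127 126 125 147 183 193 193]
 [129 126 128 126 128 126 127 126 125 113 122 124 126 126 152 185 191 192]
 [128 127 125 127 128 128 127 126 127 124 126 125 124 123 152 184 193 193]
 [127 126 128 126 127 126 126 127 125 126 125 126 125 126 153 185 193 192]]
[380.4021 216.2951]
```

View pics/crop1.png

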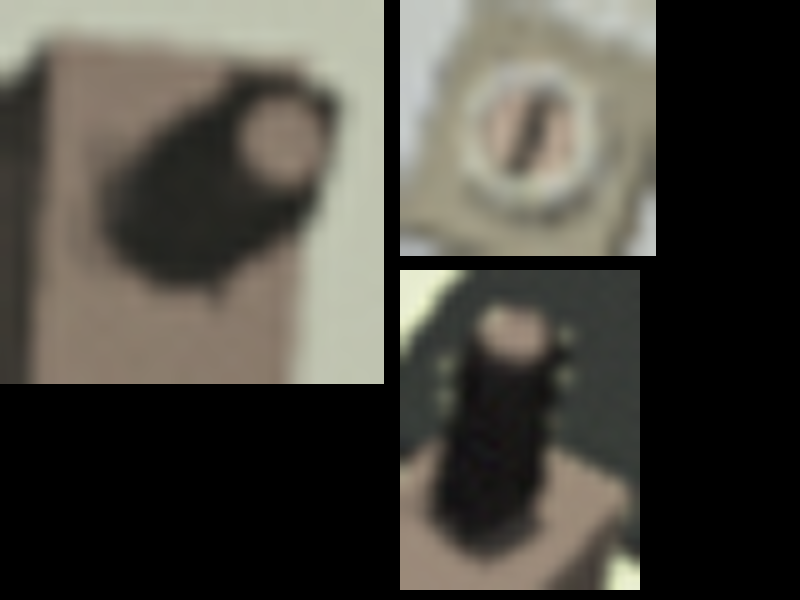

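The slot tilts about 20° in the image, so its world yaw is about -20°. The driver's wide axis is at about -12°, and the carousel needs roughly 35° clockwise. I'll triangulate the cap and work out the approach.

```bash
cat >> h.py <<'E'
from scipy.spatial.transform import Rotation as Ro
def tri(a,b):
    (p,d),(q,e)=ray("scene",a),ray("top",b);d=d/np.linalg.norm(d);e=e/np.linalg.norm(e)
    s=np.linalg.lstsq(np.c_[d,-e],q-p,rcond=None)[0];A=p+s[0]*d;B=q+s[1]*e;return (A+B)/2,np.linalg.norm(A-B)
def togo(x,y,z,yaw):
    o=ctrl.get_obs();R=Ro.from_euler("xyz",o["orientation"],degrees=True).as_matrix()
    print("pos",o["tool_pos"],"rpy",o["orientation"],"j",o["joint_pos"],"t",o["clock"])
    print("travel mm",1e3*R.T@(np.array([x,y,z])-o["tool_pos"]),"roll",-((yaw-o["orientation"][2]+180)%360-180))
E
python3 - <<'E'
from h import *
print(tri((369.05,213.55),(379,188.5)), onz("top",(379,188.5),.155))
togo(.512,-.338,.248,168)
E
```

```text
(array([ 0.5125, -0.3379,  0.1497]), np.float64(0.0012389194767635728)) [ 0.5118 -0.3367  0.155 ]
pos [ 0.2069 -0.6421  0.2477] rpy [ 179.9149   -0.0083 -162.139 ] j [-55.6268  20.5883   0.6404  -0.0172 -70.136  -16.5063] t 0.1
travel mm [-383.6173  195.8629   -0.0474] roll 29.861004040064245
```

apply_moves(targets=[{"travel": [-38.4, 19.6, 0], "roll": 0, "jaw": 60}, {"travel": [-38.4, 19.6, 0], "roll": 0, "jaw": 60}, {"travel": [-38.4, 19.6, 0], "roll": 0, "jaw": 60}, {"travel": [-38.4, 19.6, 0], "roll": 0, "jaw": 60}, {"travel": [-38.4, 19.6, 0], "roll": 0, "jaw": 60}, {"travel": [-38.4, 19.6, 0], "roll": 0, "jaw": 60}, {"travel": [-38.4, 19.6, 0], "roll": 0, "jaw": 60}, {"travel": [-38.4, 19.6, 0], "roll": 0, "jaw": 60}, {"travel": [-38.4, 19.6, 0], "roll": 0, "jaw": 60}, {"travel": [-38.0, 19.5, 0], "roll": 0, "jaw": 60}])

```text
clock: 1.1
tool_pos: [0.513, -0.3367, 0.2483]
orientation: [180.0, -0.0, -162.1]
force: [-0.5, -1.3, -0.2]
opening: 0.0602
gripper_force: 0.0
```

apply_moves(targets=[{"travel": [0, 0, 0], "roll": 7.5, "jaw": 60}, {"travel": [0, 0, 0], "roll": 7.5, "jaw": 60}, {"travel": [0, 0, 0], "roll": 7.5, "jaw": 60}, {"travel": [0, 0, 0], "roll": 7.4, "jaw": 60}, {"travel": [0, 0, 0], "roll": 0, "jaw": 60}])

```text
clock: 1.6
tool_pos: [0.5119, -0.3381, 0.2481]
orientation: [180.0, -0.0, 167.9]
force: [-0.1, 0.7, -0.2]
opening: 0.0602
gripper_force: 0.0
```

Run:
```python
from h import *
import cv2
togo(.5122,-.3375,.133,168)
o=np.zeros((600,800,3),np.uint8)
s=ctrl.snapshot("scene")[:,:,::-1];t=ctrl.snapshot("top")[:,:,::-1]
o[:480,:400]=cv2.resize(s[180:276,320:400],(400,480),interpolation=3)
o[:480,400:]=cv2.resize(t[165:249,335:405],(400,480),interpolation=3)
cv2.imwrite("pics/a.png",o)
```

```text
pos [ 0.5119 -0.3381  0.2481] rpy [179.9857  -0.0471 167.8597] j [-15.2332  14.8503  -7.4742  -0.0126 -67.7234 -86.9024] t 1.6
travel mm [ -0.286    0.6269 115.1267] roll -0.140345178926367
```

View pics/a.png

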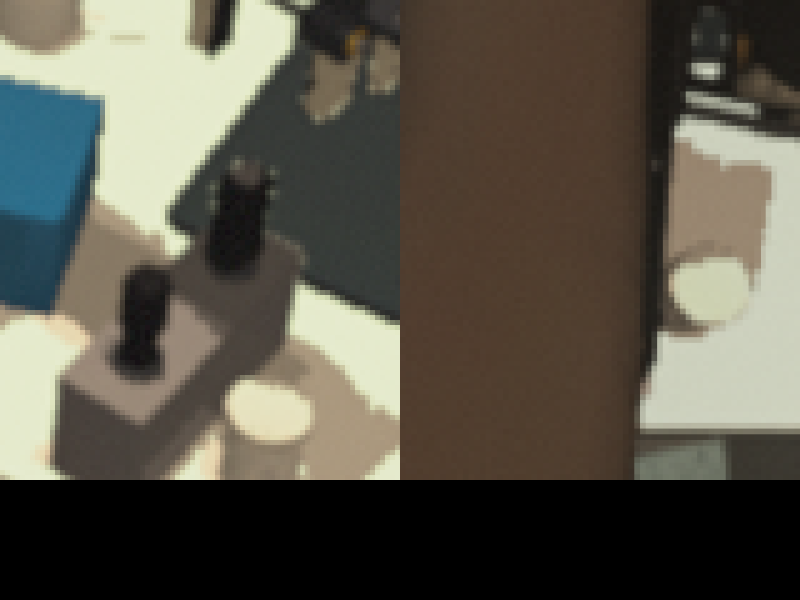

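The open fingers are above the flat driver, whose cap is at crop (245,170), and the nut driver at (145,310) is clear. I'll descend and grip.

apply_moves(targets=[{"travel": [0, 0, 30], "roll": 0, "jaw": 60}, {"travel": [-0.3, 0.6, 30], "roll": 0, "jaw": 60}, {"travel": [0, 0, 30], "roll": 0, "jaw": 60}, {"travel": [0, 0, 25], "roll": 0, "jaw": 60}, {"travel": [0, 0, 0], "roll": 0, "jaw": 60}, {"travel": [0, 0, 0], "roll": 0, "jaw": 15}, {"travel": [0, 0, 0], "roll": 0, "jaw": 15}, {"travel": [0, 0, 0], "roll": 0, "jaw": 15}, {"travel": [0, 0, 0], "roll": 0, "jaw": 15}, {"travel": [0, 0, 0], "roll": 0, "jaw": 15}])

```text
clock: 2.7
tool_pos: [0.5127, -0.3379, 0.1343]
orientation: [-180.0, 0.1, 168.0]
force: [-0.8, -0.2, 0.4]
opening: 0.0256
gripper_force: 0.6
```

apply_moves(targets=[{"travel": [0, 0, 0], "roll": 0, "jaw": 15}, {"travel": [0, 0, 0], "roll": 0, "jaw": 15}, {"travel": [0, 0, 0], "roll": 0, "jaw": 15}])

```text
clock: 3.0
tool_pos: [0.5127, -0.3379, 0.1342]
orientation: [-180.0, 0.0, 168.0]
force: [-1.2, 1.7, 5.4]
opening: 0.0219
gripper_force: 29.3
```

Gripped at 21.9 mm, so the pads are on the flats. Lifting.

apply_moves(targets=[{"travel": [0, 0, -15], "roll": 0, "jaw": 15}, {"travel": [0, 0, -25], "roll": 0, "jaw": 15}, {"travel": [0, 0, -30], "roll": 0, "jaw": 15}, {"travel": [0, 0, -30], "roll": 0, "jaw": 15}, {"travel": [0, 0, -30], "roll": 0, "jaw": 15}, {"travel": [0, 0, 0], "roll": 0, "jaw": 15}])

```text
clock: 3.6
tool_pos: [0.5141, -0.3387, 0.268]
orientation: [-179.9, 0.4, 168.0]
force: [-0.3, 0.5, -1.2]
opening: 0.022
gripper_force: 29.4
```

Run:
```python
from h import *
togo(.4655,.1562,.264,160)
```

```text
pos [ 0.5141 -0.3387  0.268 ] rpy [-179.9055    0.377   167.9889] j [-15.186   14.1152  -5.8727   0.0783 -69.6304 -86.8524] t 3.6
travel mm [150.5237 474.008    2.2091] roll 7.988932901488198
```

apply_moves(targets=[{"travel": [6, 18, 0], "roll": 0, "jaw": 15}, {"travel": [11.5, 36.5, 0], "roll": 0, "jaw": 15}, {"travel": [11.5, 36.5, 0], "roll": 0, "jaw": 15}, {"travel": [11.5, 36.5, 0], "roll": 0, "jaw": 15}, {"travel": [11.5, 36.5, 0], "roll": 0, "jaw": 15}, {"travel": [11.5, 36.5, 0], "roll": 0, "jaw": 15}, {"travel": [11.5, 36.5, 0], "roll": 0, "jaw": 15}, {"travel": [11.5, 36.5, 0], "roll": 0, "jaw": 15}, {"travel": [11.5, 36.5, 0], "roll": 0, "jaw": 15}, {"travel": [11.5, 36.5, 0], "roll": 0, "jaw": 15}])

```text
clock: 4.6
tool_pos: [0.4768, 0.0254, 0.2629]
orientation: [-180.0, -0.0, 168.0]
force: [1.2, 1.0, -1.7]
opening: 0.0222
gripper_force: 29.3
```

apply_moves(targets=[{"travel": [11.5, 36.5, 0], "roll": 0, "jaw": 15}, {"travel": [11.5, 36.5, 0], "roll": 0, "jaw": 15}, {"travel": [11.5, 36.5, 0], "roll": 0, "jaw": 15}, {"travel": [6, 18, 0], "roll": 0, "jaw": 15}, {"travel": [0, 0, 0], "roll": 4, "jaw": 15}, {"travel": [0, 0, 0], "roll": 4, "jaw": 15}, {"travel": [0, 0, 0], "roll": 0, "jaw": 15}, {"travel": [0, 0, 0], "roll": 0, "jaw": 15}])

```text
clock: 5.4
tool_pos: [0.4644, 0.1569, 0.263]
orientation: [-180.0, -0.0, 160.1]
force: [-0.7, -1.0, -1.3]
opening: 0.0222
gripper_force: 29.4
```

Run:
```python
from h import *
import cv2
togo(.4655,.1562,.200,160)
for n in("scene","top"):print(n,proj(n,[.4655,.1562,.042]),proj(n,[.4655,.1562,.148]))
o=np.zeros((600,800,3),np.uint8)
s=ctrl.snapshot("scene")[:,:,::-1];t=ctrl.snapshot("top")[:,:,::-1]
o[:480,:400]=cv2.resize(s[120:216,180:260],(400,480),interpolation=3)
o[:480,400:]=cv2.resize(t[160:244,185:255],(400,480),interpolation=3)
cv2.imwrite("pics/b.png",o)
```

```text
pos [0.4644 0.1569 0.263 ] rpy [-179.9643   -0.0341  160.0708] j [  41.6962    2.3354  -20.6177   -0.0142  -67.0945 -151.6199] t 5.4
travel mm [-1.3575 -0.2332 63.0216] roll 0.07079602503003457
scene [224.9554 189.5165] [222.6017 164.7927]
top [228.5932 207.9246] [226.1102 202.5529]
```

View pics/b.png

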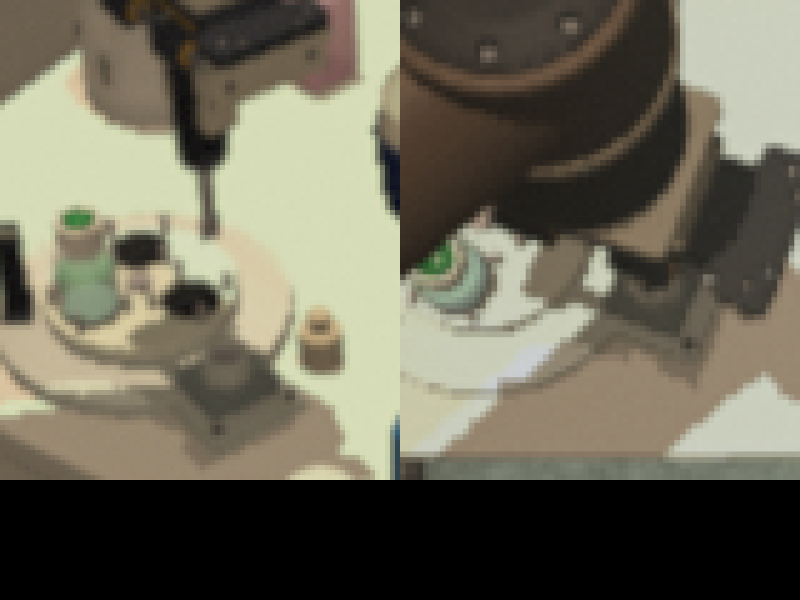

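The blade tip shows at scene crop (208,237), above and slightly behind the screw collar at (228,360). The two views disagree on the screw by about 2 px, so I'll check the scene pixels numerically.

Run:
```python
from h import *
import cv2
s=np.load("pics/scene0.npy");g=cv2.cvtColor(s,cv2.COLOR_RGB2GRAY)
print("scene0 rows184-202 cols 214-236");print(g[184:202,214:236])
s=ctrl.snapshot("scene");g=cv2.cvtColor(s,cv2.COLOR_RGB2GRAY)
print("now rows 150-171 cols 214-230");print(g[150:171,214:230])
print(proj("scene",[.4644,.1569,.144]))
```

```text
scene0 rows184-202 cols 214-236
[[228 225 220 218 213 180 161 184 192 162 129 140 197 221 223 223 222 223
  223 223 223 223]
 [231 232 232 233 231 220 196 180 157 129 124 166 215 224 224 223 222 223
  223 223 224 223]
 [232 232 232 230 225 204 171 147 130 128 159 202 220 223 224 224 223 222
  222 223 224 217]
 [229 225 218 204 179 154 133 124 133 162 198 217 219 222 220 220 221 223
  223 223 219 188]
 [205 181 166 154 137 129 128 143 167 193 210 206 207 213 210 210 217 223
  224 222 204 154]
 [157 138 131 130 130 147 165 191 182 172 173 169 163 178 201 203 205 219
  222 214 171 130]
 [132 124 121 128 156 191 209 211 179 158 150 140 128 155 191 196 186 199
  201 174 132 144]
 [128 146 154 159 190 192 204 211 183 152 137 138 148 174 185 173 167 168
  157 133 126 175]
 [168 194 198 180 188 170 167 193 186 168 172 179 186 193 175 148 161 161
  148 136 157 213]
 [212 195 184 170 170 159 139 149 168 186 198 201 191 166 139 121 139 152
  154 153 176 221]
 [218 176 159 159 162 156 136 121 131 149 157 157 148 127 112 109 123 148
  154 155 165 198]
 [218 158 136 151 159 158 140 120 116 122 124
[... 1364 characters left out ...]
 214 214]
 [213 214 214 214 216 204 134  82 109 176 211 214 214 214 214 213]
 [205 209 212 213 216 204 135  83  94 153 206 215 214 214 214 214]
 [193 203 207 208 209 194 134  86  81 130 199 216 214 214 214 213]
 [190 203 202 203 201 179 122  83  75 121 194 214 214 213 214 214]
 [192 206 201 203 202 175 115  77  75 114 186 207 207 210 212 213]
 [203 213 211 211 210 188 122  82  92 126 177 200 203 205 208 210]
 [211 215 215 215 215 200 143 124 147 177 194 202 204 202 204 207]
 [204 216 214 214 215 211 187 190 199 204 203 201 202 202 203 203]
 [201 216 216 214 215 214 211 213 214 212 207 203 202 201 202 203]
 [197 213 215 216 215 215 214 215 215 215 212 207 203 202 202 203]]
[222.3167 165.8686]
```

Run:
```python
from h import *
print(tri((224.8,190.4),(228.6,208)))
togo(.4662,.1553,.173,160)
```

```text
(array([0.4656, 0.1568, 0.0378]), np.float64(0.0008688392948994736))
pos [0.4646 0.1568 0.2634] rpy [-179.9901   -0.0097  160.0122] j [  41.6779    2.3171  -20.5923   -0.0042  -67.104  -151.6641] t 5.55
travel mm [-2.0712 -0.8634 90.3866] roll 0.012173875018874014
```

apply_moves(targets=[{"travel": [-1, -0.4, 20], "roll": 0, "jaw": 15}, {"travel": [-1, -0.4, 25], "roll": 0, "jaw": 15}, {"travel": [0, 0, 25], "roll": 0, "jaw": 15}, {"travel": [0, 0, 16], "roll": 0, "jaw": 15}, {"travel": [0, 0, 4], "roll": 0, "jaw": 15}, {"travel": [0, 0, 0], "roll": 0, "jaw": 15}])

```text
clock: 6.15
tool_pos: [0.4662, 0.1554, 0.1734]
orientation: [-179.9, -0.0, 160.0]
force: [0.7, -0.3, -1.0]
opening: 0.0222
gripper_force: 29.4
```

apply_moves(targets=[{"travel": [0, 0, 3], "roll": 0, "jaw": 15}, {"travel": [0, 0, 3], "roll": 0, "jaw": 15}, {"travel": [0, 0, 2], "roll": 0, "jaw": 15}, {"travel": [0, 0, 0], "roll": 0, "jaw": 15}, {"travel": [0, 0, 0], "roll": 0, "jaw": 15}])

```text
clock: 6.65
tool_pos: [0.4663, 0.1557, 0.1658]
orientation: [180.0, 0.0, 160.0]
force: [0.9, -0.2, -0.3]
opening: 0.0221
gripper_force: 29.4
```

apply_moves(targets=[{"travel": [0, 0, 2], "roll": 0, "jaw": 15}, {"travel": [0, 0, 1], "roll": 0, "jaw": 15}, {"travel": [0, 0, 0], "roll": 0, "jaw": 15}, {"travel": [0, 0, 0], "roll": 0, "jaw": 15}])

```text
clock: 7.05
tool_pos: [0.4662, 0.1556, 0.1625]
orientation: [-180.0, -0.0, 160.0]
force: [-0.7, -0.1, -0.8]
opening: 0.0219
gripper_force: 29.4
```

apply_moves(targets=[{"travel": [0, 0, 1], "roll": 0, "jaw": 15}, {"travel": [0, 0, 1], "roll": 0, "jaw": 15}, {"travel": [0, 0, 1], "roll": 0, "jaw": 15}, {"travel": [0, 0, 0], "roll": 0, "jaw": 15}, {"travel": [0, 0, 0], "roll": 0, "jaw": 15}])

```text
clock: 7.55
tool_pos: [0.4662, 0.1556, 0.1595]
orientation: [-180.0, -0.0, 160.0]
force: [-0.2, -0.4, -1.7]
opening: 0.022
gripper_force: 29.4
```

apply_moves(targets=[{"travel": [0, 0, 1], "roll": 0, "jaw": 15}, {"travel": [0, 0, 1], "roll": 0, "jaw": 15}, {"travel": [0, 0, 1], "roll": 0, "jaw": 15}, {"travel": [0, 0, 0], "roll": 0, "jaw": 15}, {"travel": [0, 0, 0], "roll": 0, "jaw": 15}])

```text
clock: 8.05
tool_pos: [0.4662, 0.1556, 0.1565]
orientation: [-180.0, -0.0, 160.0]
force: [-1.4, 0.6, -1.5]
opening: 0.0221
gripper_force: 29.4
```

apply_moves(targets=[{"travel": [0, 0, 1], "roll": 0, "jaw": 15}, {"travel": [0, 0, 1], "roll": 0, "jaw": 15}, {"travel": [0, 0, 0], "roll": 0, "jaw": 15}, {"travel": [0, 0, 0], "roll": 0, "jaw": 15}])

```text
clock: 8.45
tool_pos: [0.4662, 0.1556, 0.1545]
orientation: [-180.0, -0.0, 160.0]
force: [-0.2, 0.1, -1.1]
opening: 0.0221
gripper_force: 29.4
```

apply_moves(targets=[{"travel": [0, 0, 0.5], "roll": 0, "jaw": 15}, {"travel": [0, 0, 0.5], "roll": 0, "jaw": 15}, {"travel": [0, 0, 0], "roll": 0, "jaw": 15}, {"travel": [0, 0, 0], "roll": 0, "jaw": 15}])

```text
clock: 8.85
tool_pos: [0.4664, 0.1557, 0.1539]
orientation: [180.0, 0.0, 160.0]
force: [-0.7, 0.0, 3.6]
opening: 0.0221
gripper_force: 29.4
```

Run:
```python
from h import *
import cv2
o=ctrl.get_obs();print(o["tool_pos"],o["force"],o["moment"])
s=ctrl.snapshot("scene")[:,:,::-1]
cv2.imwrite("pics/c.png",cv2.resize(s[135:210,180:280],(800,600),interpolation=3))
```

```text
[0.4664 0.1557 0.1539] [-0.7271  0.0266  3.5918] [-0.127   0.2185  0.0034]
```

View pics/c.png

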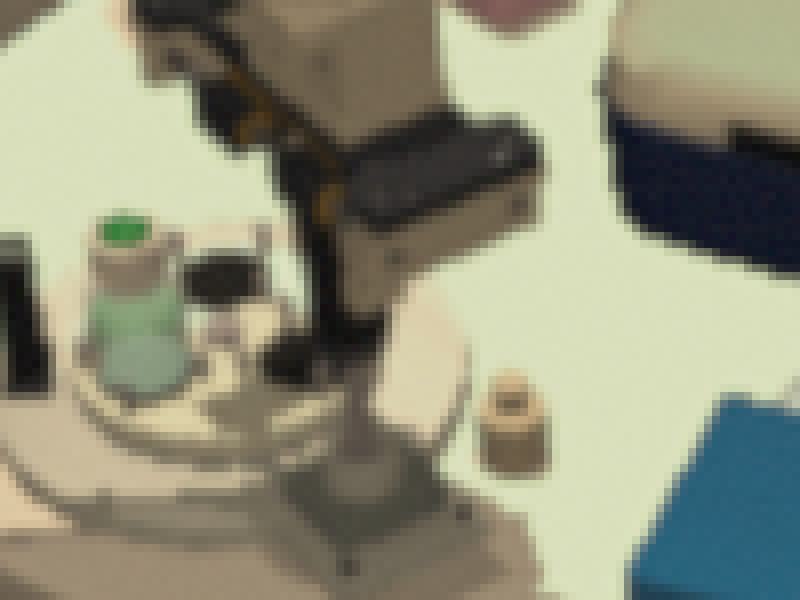

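The blade is in the collar at crop (360,440), with floor contact at the predicted height, so it is seated. Turning anticlockwise.

apply_moves(targets=[{"travel": [0, 0, 0.3], "roll": -4, "jaw": 15}, {"travel": [0, 0, 0], "roll": -6, "jaw": 15}, {"travel": [0, 0, 0], "roll": -6, "jaw": 15}, {"travel": [0, 0, 0], "roll": -6, "jaw": 15}, {"travel": [0, 0, 0], "roll": -6, "jaw": 15}, {"travel": [0, 0, 0], "roll": -6, "jaw": 15}, {"travel": [0, 0, 0], "roll": -6, "jaw": 15}, {"travel": [0, 0, 0], "roll": 0, "jaw": 15}])

```text
clock: 9.7
tool_pos: [0.4666, 0.1561, 0.1538]
orientation: [180.0, 0.1, -159.8]
force: [-1.1, 1.0, 5.4]
opening: 0.0223
gripper_force: 29.4
```

Run:
```python
from h import *
o=ctrl.get_obs();print(o["tool_pos"],o["orientation"],o["force"],o["moment"],o["joint_pos"])
```

```text
[0.4666 0.1561 0.1538] [ 179.9644    0.0785 -159.825 ] [-1.0858  0.9535  5.4271] [ 0.51    0.6049 -0.0769] [  41.4393    8.2573  -29.5644   -0.006   -52.0922 -111.2606]
```

apply_moves(targets=[{"travel": [0, 0, 0], "roll": -8, "jaw": 15}, {"travel": [0, 0, 0], "roll": -8, "jaw": 15}, {"travel": [0, 0, 0], "roll": -8, "jaw": 15}, {"travel": [0, 0, 0], "roll": -8, "jaw": 15}, {"travel": [0, 0, 0], "roll": -8, "jaw": 15}, {"travel": [0, 0, 0], "roll": -8, "jaw": 15}, {"travel": [0, 0, 0], "roll": -8, "jaw": 15}, {"travel": [0, 0, 0], "roll": -8, "jaw": 15}, {"travel": [0, 0, 0], "roll": -8, "jaw": 15}, {"travel": [0, 0, 0], "roll": 0, "jaw": 15}])

```text
clock: 10.7
tool_pos: [0.4654, 0.156, 0.1537]
orientation: [179.9, 0.0, -87.8]
force: [-6.7, 2.2, 9.7]
opening: 0.0222
gripper_force: 30.0
```

Run:
```python
from h import *
import cv2
o=ctrl.get_obs();print(o["tool_pos"],o["orientation"],o["force"],o["moment"],o["joint_pos"])
o=np.zeros((600,800,3),np.uint8)
s=ctrl.snapshot("scene");t=ctrl.snapshot("top");np.save("pics/s1.npy",s);np.save("pics/t1.npy",t)
o[:400,:400]=cv2.resize(s[130:210,165:245],(400,400),interpolation=3)[:,:,::-1]
o[:480,400:]=cv2.resize(t[160:232,170:230],(400,480),interpolation=3)[:,:,::-1]
cv2.imwrite("pics/d.png",o)
```

```text
[0.4654 0.156  0.1537] [179.9351   0.0414 -87.7696] [-6.7286  2.1666  9.6958] [ 1.2093  3.43   -0.0286] [ 41.4727   8.228  -29.5874  -0.0926 -52.2087 -39.1855]
```

View pics/d.png

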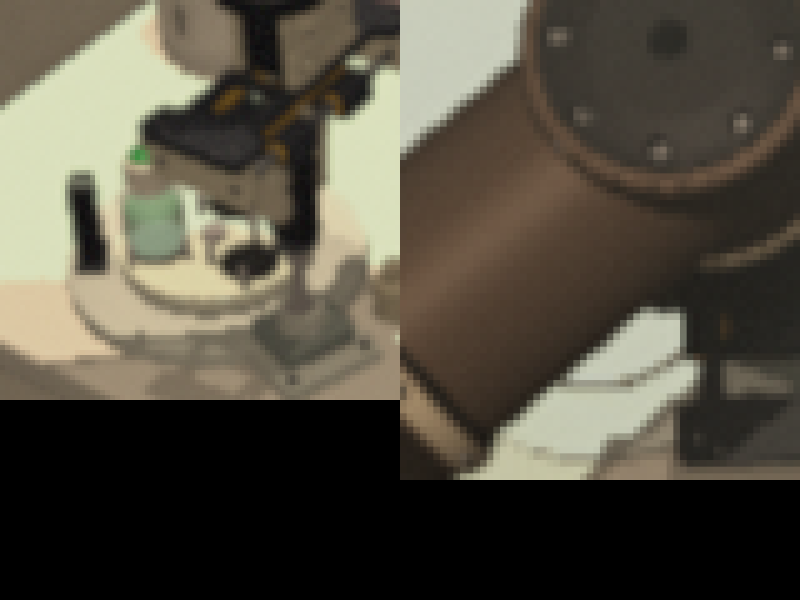

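```bash
cat >> h.py <<'E'
import cv2
def dark(n,im,box,z=.031,th=70):
    r0,r1,c0,c1=box;g=cv2.cvtColor(im,cv2.COLOR_RGB2GRAY)[r0:r1,c0:c1]
    k,l,st,ce=cv2.connectedComponentsWithStats((g<th).astype(np.uint8))
    i=1+np.argmax(st[1:,4]);uv=ce[i]+[c0,r0];P=onz(n,uv,z);d=P-np.array([.5042,.2631,z])
    print(n,"px",uv,"area",st[i],"P",P[:2],"r",np.hypot(*d[:2]),"ang",np.degrees(np.arctan2(d[1],d[0])))
E
python3 - <<'E'
from h import *
s0=np.load("pics/scene0.npy");t0=np.load("pics/top0.npy");s1=np.load("pics/s1.npy")
print(proj("scene",[.5042,.2631,.031]))
dark("top",t0,(180,204,184,200));dark("top",t0,(188,204,200,220))
dark("scene",s0,(174,185,210,226));dark("scene",s1,(176,188,206,221))
g=cv2.cvtColor(s1,cv2.COLOR_RGB2GRAY);print(g[172:192,204:224])
E
```

```text
[208.1573 175.2685]
top px [191.4886 189.1364] area [ 3  4 11 11 88] P [0.5347 0.2905] r 0.041013306479318265 ang 41.877636646469924
top px [210.1236 195.7079] area [ 5  3 11 10 89] P [0.5111 0.2234] r 0.04025929698298322 ang -80.18242990511476
scene px [217.381  179.1905] area [ 3  3 10  6 42] P [0.5049 0.2216] r 0.0414691510718318 ang -89.06402246687055
scene px [214.88 181.52] area [ 4  3 11  6 50] P [0.49  0.221] r 0.04447246484952405 ang -108.65568622948174
[[178 158 177 142  94  56  43  48  57  67  81  94 104 103 102 101 100  96
   88  58]
 [211 206 211 193 157 117 109 113 116 110 101 106 124 133 115  99  96  92
   76  47]
 [219 213 197 182 166 166 186 196 198 191 158 122 140 178 147  90  76  70
   49  29]
 [215 189 164 154 152 161 190 209 215 216 195 138 149 199 177 104  52  39
   30  22]
 [204 164 139 136 134 137 176 202 211 214 201 137 140 199 198 127  55  22
   22  18]
 [199 156 121 117 112 133 175 200 202 201 186 128 124 184 196 142  72  31
   22  17]
 [206 183 136 120 137 177 191 189 163 148 127  89  85 131 157 127  72  42
   30  28]
 [209 196 139 131 178 189 161 130  97 
[... 367 characters left out ...]
 132 191
  178 119]
 [208 208 208 207 190 137  88  57  64  85  63  37  37  46  73 122 175 195
  172 115]
 [207 208 209 210 206 188 159 119  93  87  73  82 101 113 138 172 180 164
  135  98]
 [208 208 209 208 208 206 200 186 155 111 104 149 177 181 177 169 147 127
  112  92]
 [209 209 209 209 210 209 210 207 190 141 134 171 183 173 152 135 118 108
  100  89]
 [203 207 206 204 205 206 204 200 193 168 153 149 144 136 122 114 108 105
  100  87]
 [174 187 182 177 180 181 176 158 151 142 134 123 117 116 115 120 117 112
  101  87]
 [137 145 142 137 140 141 136 125 119 119 117 113 106 110 131 151 138 113
   92  84]
 [120 120 118 118 119 119 116 112 109 106 111 123 121 124 150 147 126 104
   89  82]]
```

Run:
```python
from h import *
s0=np.load("pics/scene0.npy");t0=np.load("pics/top0.npy");s1=np.load("pics/s1.npy")
for th in(60,80,100):
    dark("top",t0,(203,222,168,188),.049,th);dark("scene",s1,(160,188,174,190),.049,th)
print(cv2.cvtColor(t0,cv2.COLOR_RGB2GRAY)[204:222,168:188])
```

```text
top px [178.8649 213.6757] area [ 7  7  8  8 37] P [0.4436 0.3277] r 0.08857881595382401 ang 133.14331205610378
scene px [182.209  176.1194] area [ 6  8  6 16 67] P [0.4344 0.321 ] r 0.09065142834817821 ang 140.32051591801886
top px [178.8333 213.5   ] area [ 7  6  9 10 48] P [0.4442 0.3279] r 0.0882594614428458 ang 132.79146128662404
scene px [182.0625 175.2375] area [ 5  7  7 17 80] P [0.4379 0.3247] r 0.09054739597399909 ang 137.11030938829387
top px [177.6667 212.5556] area [ 4  5 12 11 72] P [0.4475 0.3321] r 0.08925164388922481 ang 129.40732212113164
scene px [182.     175.6264] area [ 5  7  7 18 91] P [0.4361 0.3234] r 0.09099045767964968 ang 138.45278943969714
[[195 195 196 195 195 196 196 196 196 196 195 195 196 197 198 197 198 198
  195 145]
 [195 195 193 195 196 197 195 195 197 196 195 196 195 197 196 197 197 199
  195 139]
 [194 195 190 195 198 193 167 167 188 197 197 196 196 197 198 197 198 199
  195 151]
 [195 193 178 190 194 158 105 101 142 184 196 194 196 197 196 197 197 195
  178 170]
 [195 195 184 172 143  90  58  55  78 128 139 143 184 196 196 198 198 197
  175 161
[... 407 characters left out ...]
 197 196
  173 167]
 [196 194 195 195 197 190 128  71  52  46  45  45  45  44  54 123 182 196
  189 189]
 [195 195 194 195 195 194 172 134  82  48  43  44  44  43  45  67 134 185
  196 195]
 [195 194 195 194 195 195 195 179 159  99  54  43  44  44  50  80 148 189
  196 196]
 [195 195 194 196 194 196 194 181 186 166 108  61  49  54  88 150 188 195
  197 197]
 [194 195 194 193 195 195 194 185 189 191 154 100  77 102 156 189 197 197
  196 196]
 [195 194 194 194 194 194 194 194 192 191 180 150 154 170 190 197 196 196
  196 196]
 [194 193 195 194 195 193 194 194 194 193 190 184 191 195 197 196 196 196
  195 196]
 [194 194 194 195 194 194 194 195 194 195 194 190 194 195 196 196 196 196
  195 196]]
```

Run:
```python
from h import *
s1=np.load("pics/s1.npy");print(cv2.cvtColor(s1,cv2.COLOR_RGB2GRAY)[161:188,174:192])
for th in(126,132,138):
    a=np.radians(th);r=np.array([np.cos(a),np.sin(a)]);q=np.array([-r[1],r[0]])
    for z in(.014,.084):
        C=[np.r_[np.array([.5042,.2631])+r*R+q*w,z] for R in(.080,.098) for w in(-.014,.014)]
        print(th,z,"top",*[proj("top",c).round(1) for c in C]," scene",*[proj("scene",c).round(1) for c in C])
```

```text
[[218 218 218 219 219 218 218 218 218 218 218 218 218 217 218 207 166 122]
 [218 218 219 218 219 218 220 219 218 219 219 218 218 218 215 194 172 142]
 [218 218 219 219 218 214 213 212 211 215 218 219 218 219 213 181 161 162]
 [218 218 218 219 210 173 157 153 152 183 213 219 219 219 215 178 138 135]
 [218 218 218 216 186 126 100  96  96 141 207 218 218 219 215 187 135 116]
 [218 218 219 214 165 110 106 105 104 124 197 219 220 219 216 189 143 117]
 [219 218 219 211 145  83  77  77  76 101 176 214 219 219 216 196 160 128]
 [218 218 221 211 135  61  38  37  39  78 155 211 219 217 208 185 158 133]
 [218 218 219 211 138  60  24  22  23  73 151 210 218 214 198 169 154 145]
 [218 219 220 212 147  68  23  16  23  68 147 207 216 212 194 163 149 147]
 [219 218 219 213 156  79  27  18  17  51 127 198 213 211 199 158 137 139]
 [218 218 219 216 177  99  36  15  21  34 107 186 209 210 200 151 127 132]
 [218 218 218 218 200 119  42  14  20  27  90 166 202 209 200 150 118 124]
 [218 218 219 221 209 128  46  18  17  23  69 140 196 209 200 157 116 116]
 [218 219 218 220 212 135  54  23  17  19  59 132 
[... 1023 characters left out ...]
 182.2] [181.7 177.4] [180.9 182.4]
126 0.084 top [174.6 204.9] [179.2 211.5] [170.2 207.9] [174.7 214.6]  scene [184.2 161.8] [183.4 166.7] [179.  161.9] [178.2 166.8]
132 0.014 top [179.9 210.3] [184.9 216.1] [176.  213.6] [181.  219.4]  scene [186.2 178.7] [186.3 183.7] [181.1 179.2] [181.2 184.2]
132 0.084 top [175.7 207. ] [181.  213.1] [171.6 210.5] [176.9 216.7]  scene [183.6 163.2] [183.7 168.1] [178.5 163.7] [178.5 168.6]
138 0.014 top [181.2 212.2] [186.8 217.4] [177.7 215.9] [183.3 221.2]  scene [185.9 180.2] [186.8 185.1] [180.9 181.1] [181.7 185.9]
138 0.084 top [177.1 209.1] [183.  214.6] [173.3 213. ] [179.2 218.5]  scene [183.4 164.7] [184.3 169.5] [178.2 165.6] [179.  170.4]
```

The vial is at scene crop (155,215), the reader at (88,225) and the empty pocket at (248,262). The carousel has turned about 25°, and the refined need is about 30.6°, so the screw needs about 21° more.

apply_moves(targets=[{"travel": [0, 0.5, 0], "roll": 0, "jaw": 15}, {"travel": [0, 0, 0], "roll": -5, "jaw": 15}, {"travel": [0, 0, 0], "roll": -6, "jaw": 15}, {"travel": [0, 0, 0], "roll": -6, "jaw": 15}, {"travel": [0, 0, 0], "roll": -4, "jaw": 15}, {"travel": [0, 0, 0], "roll": 0, "jaw": 15}, {"travel": [0, 0, 0], "roll": 0, "jaw": 15}])

```text
clock: 11.5
tool_pos: [0.465, 0.1557, 0.1537]
orientation: [180.0, 0.0, -67.0]
force: [-5.0, 1.6, 9.8]
opening: 0.0218
gripper_force: 30.0
```

Run:
```python
from h import *
o=ctrl.get_obs();print(o["tool_pos"],o["orientation"],o["force"],o["moment"])
s=ctrl.snapshot("scene");np.save("pics/s2.npy",s)
print(ctrl.get_obs()["clock"])
x=cv2.resize(s[150:195,165:225],(800,600),interpolation=3)[:,:,::-1];cv2.imwrite("pics/e.png",x)
# same-view geometry with the +1.2 row scene offset: pocket p2 and where it should be
off=np.array([-.2,1.2]);ax=np.array([.50355,.26375])
for th in(127,130,133):
    a=np.radians(th-240);b=np.radians(th)
    print(th,"p2",proj("scene",np.r_[ax+.041*np.array([np.cos(a),np.sin(a)]),.031])+off,"vial cap top",proj("scene",np.r_[ax+.041*np.array([np.cos(b),np.sin(b)]),.100])+off)
dark("scene",s,(172,192,200,219))
h=cv2.cvtColor(s,cv2.COLOR_RGB2HSV)[150:175,185:205];m=((h[...,0]>40)&(h[...,0]<80)&(h[...,1]>120)).astype(np.uint8);M=cv2.moments(m,True);print("green",M["m00"],M["m10"]/M["m00"]+185,M["m01"]/M["m00"]+150)
```

```text
[0.465  0.1557 0.1537] [179.9502   0.0361 -67.0427] [-4.9557  1.594   9.8403] [ 0.6417  2.954  -0.0488]
11.55
127 p2 [213.1209 182.5926] vial cap top [193.9552 161.5345]
130 p2 [213.6534 182.366 ] vial cap top [193.9316 161.9075]
133 p2 [214.1687 182.1233] vial cap top [193.9406 162.2789]
scene px [213.6957 182.2174] area [ 9  8 10  6 46] P [0.4847 0.222 ] r 0.045442934275870615 ang -115.39574488109692
green 6.0 193.5 159.66666666666666
```

View pics/e.png

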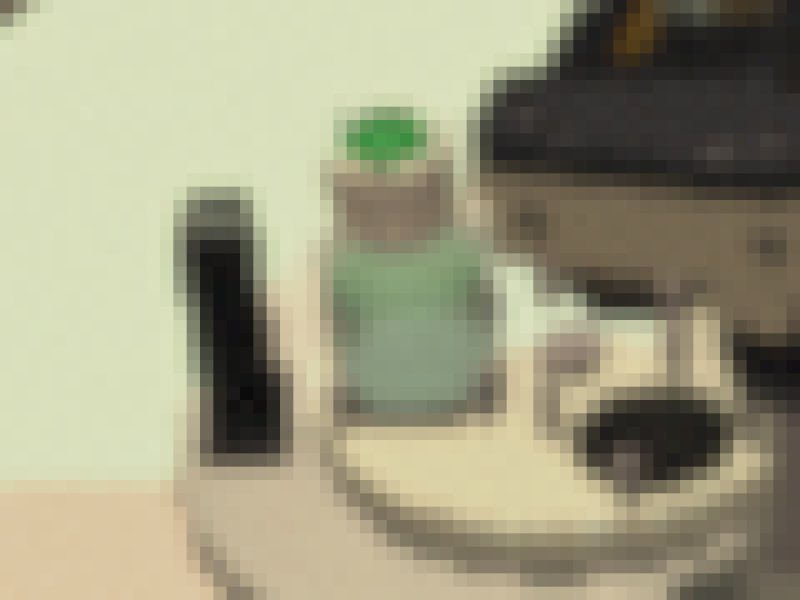

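The empty pocket sits at the predicted 130° pixel (213.7,182.2), and the vial at (400,260) faces the reader at (235,330). I'll ease the torque, lift clear and turn back.

apply_moves(targets=[{"travel": [0, 0, 0], "roll": 5, "jaw": 15}, {"travel": [0, 0, 0], "roll": 4, "jaw": 15}, {"travel": [0, 0, -3], "roll": 0, "jaw": 15}, {"travel": [0, 0, -6], "roll": 0, "jaw": 15}, {"travel": [0, 0, -15], "roll": 0, "jaw": 15}, {"travel": [0, 0, -25], "roll": 0, "jaw": 15}, {"travel": [0, 0, -30], "roll": 0, "jaw": 15}, {"travel": [0, 0, -30], "roll": 0, "jaw": 15}, {"travel": [0, 0, 0], "roll": 0, "jaw": 15}])

```text
clock: 12.45
tool_pos: [0.4677, 0.1566, 0.2667]
orientation: [-179.6, 0.1, -75.9]
force: [1.1, -0.3, -0.9]
opening: 0.022
gripper_force: 30.0
```

apply_moves(targets=[{"travel": [0, 0, 0], "roll": 8, "jaw": 15}, {"travel": [0, 0, 0], "roll": 8, "jaw": 15}, {"travel": [0, 0, 0], "roll": 8, "jaw": 15}, {"travel": [0, 0, 0], "roll": 8, "jaw": 15}, {"travel": [0, 0, 0], "roll": 8, "jaw": 15}, {"travel": [0, 0, 0], "roll": 8, "jaw": 15}, {"travel": [0, 0, 0], "roll": 8, "jaw": 15}, {"travel": [0, 0, 0], "roll": 8, "jaw": 15}, {"travel": [0, 0, 0], "roll": 8, "jaw": 15}, {"travel": [0, 0, 0], "roll": 8, "jaw": 15}])

```text
clock: 13.45
tool_pos: [0.4655, 0.1555, 0.2617]
orientation: [-180.0, -0.0, -156.3]
force: [0.9, -0.8, -0.9]
opening: 0.0218
gripper_force: 30.0
```

apply_moves(targets=[{"travel": [0, 0, 0], "roll": 8, "jaw": 15}, {"travel": [0, 0, 0], "roll": 8, "jaw": 15}, {"travel": [0, 0, 0], "roll": 8, "jaw": 15}, {"travel": [0, 0, 0], "roll": 8, "jaw": 15}, {"travel": [0, 0, 0], "roll": 4, "jaw": 15}, {"travel": [0, 0, 0], "roll": 0, "jaw": 15}])

```text
clock: 14.05
tool_pos: [0.4655, 0.1555, 0.2618]
orientation: [-180.0, -0.0, 168.0]
force: [-0.6, 0.0, -0.9]
opening: 0.0221
gripper_force: 30.0
```

Run:
```python
from h import *
togo(.5127,-.3379,.262,168)
```

```text
pos [0.4655 0.1555 0.2618] rpy [-179.9728   -0.0317  167.9661] j [  41.4639    2.445   -20.6686   -0.0101  -66.9271 -143.4938] t 14.05
travel mm [-149.0067 -472.6823   -0.0662] roll -0.03387072051572204
```

apply_moves(targets=[{"travel": [-6, -18, 0], "roll": 0, "jaw": 15}, {"travel": [-11.5, -36.5, 0], "roll": 0, "jaw": 15}, {"travel": [-11.5, -36.5, 0], "roll": 0, "jaw": 15}, {"travel": [-11.5, -36.5, 0], "roll": 0, "jaw": 15}, {"travel": [-11.5, -36.5, 0], "roll": 0, "jaw": 15}, {"travel": [-11.5, -36.5, 0], "roll": 0, "jaw": 15}, {"travel": [-11.5, -36.5, 0], "roll": 0, "jaw": 15}, {"travel": [-11.5, -36.5, 0], "roll": 0, "jaw": 15}, {"travel": [-11.5, -36.5, 0], "roll": 0, "jaw": 15}, {"travel": [-11.5, -36.5, 0], "roll": 0, "jaw": 15}])

```text
clock: 15.05
tool_pos: [0.5004, -0.2077, 0.262]
orientation: [180.0, -0.0, 168.2]
force: [1.1, 0.3, -0.7]
opening: 0.0221
gripper_force: 30.0
```

apply_moves(targets=[{"travel": [-11.5, -36.5, 0], "roll": 0, "jaw": 15}, {"travel": [-11.5, -36.5, 0], "roll": 0, "jaw": 15}, {"travel": [-11.5, -36.5, 0], "roll": 0, "jaw": 15}, {"travel": [-5, -16.7, 0], "roll": 0, "jaw": 15}, {"travel": [0, 0, 0], "roll": 0, "jaw": 15}, {"travel": [0, 0, 0], "roll": 0, "jaw": 15}])

```text
clock: 15.65
tool_pos: [0.5125, -0.3376, 0.2616]
orientation: [180.0, -0.1, 168.0]
force: [0.8, 1.0, -1.2]
opening: 0.022
gripper_force: 30.0
```

Run:
```python
from h import *
togo(.5127,-.3379,.1345,168)
t=ctrl.snapshot("top");s=ctrl.snapshot("scene");np.save("pics/t3.npy",t);np.save("pics/s3.npy",s)
g=cv2.cvtColor(t,cv2.COLOR_RGB2GRAY)
k,l,st,ce=cv2.connectedComponentsWithStats((g[175:225,168:225]<70).astype(np.uint8))
for i in range(1,k):
    if st[i,4]>25:uv=ce[i]+[168,175];print(uv,st[i],onz("top",uv,.031)[:2])
o=np.zeros((600,800,3),np.uint8)
o[:480,:480]=cv2.resize(t[165:229,168:232],(480,480),interpolation=3)[:,:,::-1]
o[:480,490:790]=cv2.resize(s[195:275,345:395],(300,480),interpolation=3)[:,:,::-1]
cv2.imwrite("pics/f.png",o)
```

```text
pos [ 0.5125 -0.3376  0.2616] rpy [179.9742  -0.0615 167.998 ] j [-15.1759  14.4133  -6.271   -0.0239 -69.3785 -86.8176] t 15.65
travel mm [ -0.3545  -0.3084 127.0963] roll -0.0019655924167238936
[196.6829 186.6341] [24  7 11 10 82] [0.5439 0.2723]
[209.4471 201.5765] [37 22 10 10 85] [0.4899 0.2252]
[178.8974 213.6923] [ 7 35  8  8 39] [0.4462 0.3314]
```

View pics/f.png

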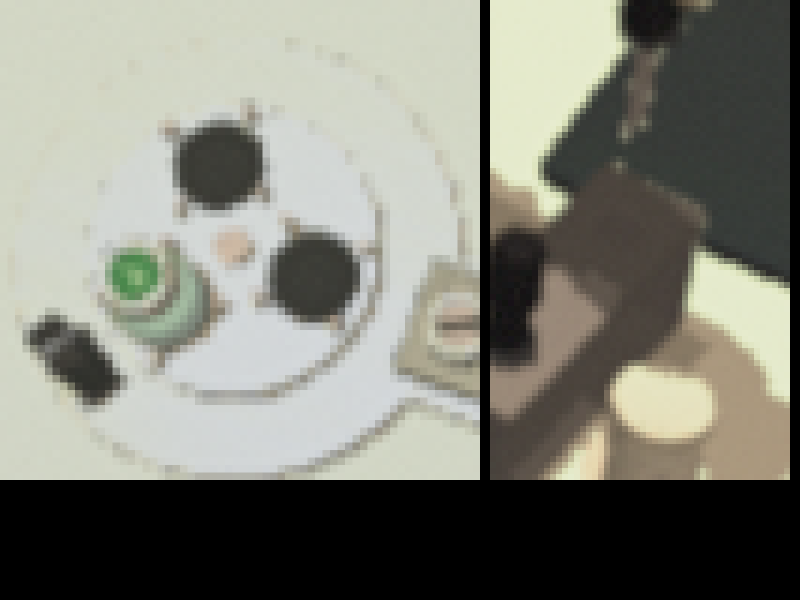

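The driver hangs upright over its hole, with the blade at right crop (635,110). The carousel shows the vial at (155,290) facing the reader at (75,355), and the pockets give 131.1°. I'll cross-check the reader's angle from its silhouette centroid.

Run:
```python
from h import *
t=np.load("pics/t3.npy");s=np.load("pics/s2.npy");ax=np.array([.50355,.26375])
def cen(im,box,th=110):
    r0,r1,c0,c1=box;w=np.clip((190.-cv2.cvtColor(im,cv2.COLOR_RGB2GRAY)[r0:r1,c0:c1])/140,0,1);w[w<.15]=0
    m=(w>.3).astype(np.uint8);k,l,st,_=cv2.connectedComponentsWithStats(m);i=1+np.argmax(st[1:,4]);m=(l==i).astype(np.uint8)
    h=cv2.convexHull(cv2.findContours(m,0,2)[0][0]);z=np.zeros_like(m);cv2.fillConvexPoly(z,h,1);M=cv2.moments(z,True);return M["m10"]/M["m00"]+c0,M["m01"]/M["m00"]+r0,M["m00"]
print("top",cen(t,(203,222,168,188)),"scene",cen(s,(158,188,174,189)))
for T in(126,129,132,135):
    a=np.radians(T);r=np.array([np.cos(a),np.sin(a)]);q=np.array([-r[1],r[0]]);out=[]
    for n in("top","scene"):
        P=np.array([proj(n,np.r_[ax+r*R+q*w,z]) for R in(.080,.098) for w in(-.014,.014) for z in(.014,.084)],np.float32)
        M=cv2.moments(cv2.convexHull(P));out+=[M["m10"]/M["m00"],M["m01"]/M["m00"],M["m00"]]
    print(T,np.round(out,2))
```

```text
top (177.63440860215053, 212.48387096774195, 93.0) scene (181.92307692307693, 174.83916083916085, 143.0)
126 [176.47 211.4   81.63 182.21 172.06 129.4 ]
129 [177.24 212.46  79.68 182.11 172.88 124.16]
132 [178.06 213.47  77.63 182.09 173.7  118.61]
135 [178.94 214.45  75.51 182.13 174.52 112.74]
```

The top view gives 129.7° and the scene about 131.7°, so the pocket at 131.1° is within tolerance. Lowering the driver into the rack.

apply_moves(targets=[{"travel": [-0.3, -0.3, 20], "roll": 0, "jaw": 15}, {"travel": [0, 0, 30], "roll": 0, "jaw": 15}, {"travel": [0, 0, 20], "roll": 0, "jaw": 15}, {"travel": [0, 0, 15], "roll": 0, "jaw": 15}, {"travel": [0, 0, 15], "roll": 0, "jaw": 15}, {"travel": [0, 0, 10], "roll": 0, "jaw": 15}, {"travel": [0, 0, 10], "roll": 0, "jaw": 15}, {"travel": [0, 0, 4], "roll": 0, "jaw": 15}, {"travel": [0, 0, 0], "roll": 0, "jaw": 15}])

```text
clock: 16.65
tool_pos: [0.513, -0.3379, 0.138]
orientation: [180.0, -0.0, 168.0]
force: [0.7, -0.1, -0.9]
opening: 0.0217
gripper_force: 30.0
```

apply_moves(targets=[{"travel": [0, 0, 1.5], "roll": 0, "jaw": 15}, {"travel": [0, 0, 1], "roll": 0, "jaw": 15}, {"travel": [0, 0, 0], "roll": 0, "jaw": 15}, {"travel": [0, 0, 0], "roll": 0, "jaw": 15}])

```text
clock: 17.05
tool_pos: [0.5132, -0.3382, 0.136]
orientation: [-180.0, 0.0, 168.0]
force: [0.4, 0.6, -1.0]
opening: 0.0218
gripper_force: 30.0
```

apply_moves(targets=[{"travel": [0, 0, 1], "roll": 0, "jaw": 15}, {"travel": [0, 0, 0.5], "roll": 0, "jaw": 15}, {"travel": [0, 0, 0], "roll": 0, "jaw": 15}, {"travel": [0, 0, 0], "roll": 0, "jaw": 15}])

```text
clock: 17.45
tool_pos: [0.5132, -0.3382, 0.1344]
orientation: [-180.0, 0.0, 168.0]
force: [-0.9, 0.6, 0.8]
opening: 0.0217
gripper_force: 30.0
```

Flange down; releasing symmetrically and then rising.

apply_moves(targets=[{"travel": [0, 0, 0], "roll": 0, "jaw": 30}, {"travel": [0, 0, 0], "roll": 0, "jaw": 45}, {"travel": [0, 0, 0], "roll": 0, "jaw": 60}, {"travel": [0, 0, 0], "roll": 0, "jaw": 60}, {"travel": [0, 0, 0], "roll": 0, "jaw": 60}, {"travel": [0, 0, -20], "roll": 0, "jaw": 60}, {"travel": [0, 0, -30], "roll": 0, "jaw": 60}, {"travel": [0, 0, -30], "roll": 0, "jaw": 60}, {"travel": [0, 0, -30], "roll": 0, "jaw": 60}, {"travel": [0, 0, 0], "roll": 0, "jaw": 60}])

```text
clock: 18.45
tool_pos: [0.515, -0.3392, 0.2493]
orientation: [-179.9, 0.4, 168.0]
force: [-0.1, 0.3, 1.0]
opening: 0.0598
gripper_force: 0.0
```

Run:
```python
from h import *
s=ctrl.snapshot("scene");a=np.load("pics/scene0.npy")
o=np.zeros((480,800,3),np.uint8)
for i,m in enumerate((a,s)):o[:,i*400:i*400+400]=cv2.resize(m[190:270,325:392],(400,480),interpolation=3)[:,:,::-1]
cv2.imwrite("pics/g.png",o);x=ctrl.get_obs();print(x["tool_pos"],x["force"],x["opening"],x["clock"])
```

```text
[ 0.5141 -0.3385  0.2467] [ 0.4486 -0.4952 -0.3343] 0.059811903950345545 18.5
```

View pics/g.png

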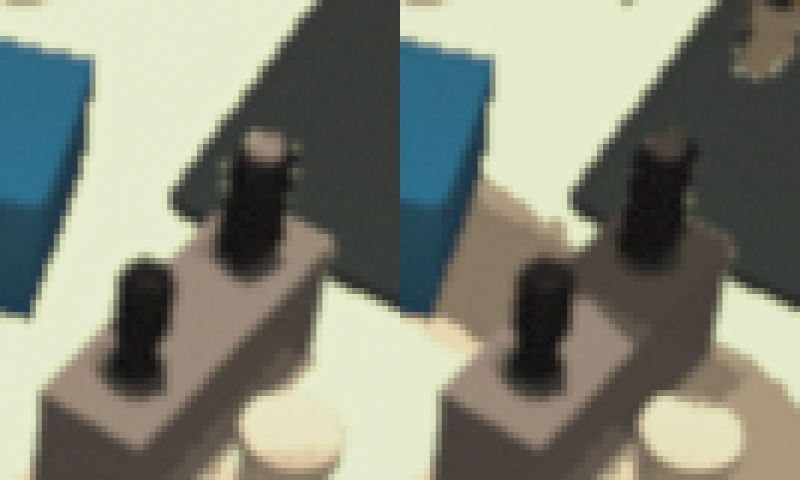

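The driver stands upright at (660,200), the same place as before (260,200), and the nut driver and pot have not moved. Handing in.

```bash
python3 -c "
from plant import ctrl
print(ctrl.close_job())"
```

```text
the job is handed in; nothing more can be done
None
```

The job is handed in, with no verdict returned: by my measurements the vial's pocket is about 1° off the reader (3.4° allowed), and the flat driver is back upright and fully down in its rack hole.

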